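# Pin the carver's clamp bar

## Task

Swing the wooden clamp bar by its blue handle all the way into the fork, over the carving blank. Then take the long steel pin with the red knob from the tool stand and put it down through the fork and the bar until its collar rests on the fork, and let go. Leave the other two tools in the stand and the bottle where they are.

Things in the scene. Friction and masses are not known exactly. Their poses are not given: they have to be found in the camera images.
- bar (a joint): Angle (rad) of the pale wooden clamp bar about its vertical pivot: 0 = closed on its stop, its end hole in line with the fork's holes; grows as it swings out towards the robot (counterclockwise from above), at most 1.3. Stays where left; about 1.5 N at the handle moves it. Pivot axis to bar hole 200 mm, bar 20 mm thick, top 82 mm above the table.
- bar_handle (a point): Middle of the upright round blue handle on the bar, 26 mm diameter, 48 mm tall (82 to 130 mm above the table; this point at 106 mm). 100 mm from the pivot axis, on the line from pivot to bar hole; moves with the bar.
- fork_hole (a point): Centre of the hole in the fork's top face, 106 mm above the table; fixed. Two cheeks 70 x 70 x 20 mm, 28 mm apart, one above the other, and the bar's end (60 x 60 x 20) between them: all with 34 mm upright through holes. z up; the pivot axis is 200 mm along -y (closed handle 100 mm along -y); x points to the fork's back wall, -x to its open side. 20 mm is free below the lower cheek.
- pin: Long steel pin, RED knob, upright in one of three places (a row 78 mm apart, along the pin's y at the start) of the tool stand. Origin: its lower tip, z up the pin. Shaft 16 mm diameter to 82 mm, tip tapered; collar 50 mm diameter, 82 to 90; round knob 26 mm diameter, 90 to 138. About 0.25 kg. Tip starts 30 mm above the table (stand top 112 mm); fully home 82 mm below the fork's top face.
- short_pin: Bystander: a short pin like the other, with a BLACK knob, shaft only 32 mm long, standing in the stand. Origin: its lower tip.
- awl: Bystander: an awl with a pale wooden bulb handle, brass collar and a thin dark spike 70 mm long, standing in the stand. Origin: its lower tip.
- bottle: Bystander: white plastic bottle with a yellow cap, 56 mm diameter, 100 mm tall, standing on the table. Origin: centre of its underside.
Mind the look-alikes: they are no part of the job. What is shaped like the pin but orange is not meant.

How it is judged:
By the outcome, as a careful person would: the job done as asked, in the order asked, and still so for the second after the job is handed in, with the robot touching nothing.
It also fails if it takes over 58 s, if anything falls off the work surface, if the arm or the gripper's body presses on something with over 40 N, if the wrist force passes 120 N, or if a joint passes its speed limit or range.

## Robot

A 6-joint arm with a two-finger parallel gripper is mounted at the origin on the work surface. World frame = base frame: x ahead of the robot, y to its left, z up, the work surface at z = 0. Lengths are in m, angles in rad, forces in N, time in s.
With the tool pointing down it reaches from about 0.375 to 0.975 m from the base axis. Payload 3.8 kg.
Tool frame: the origin (TCP) lies at the very end of the fingers, on their centre line; the grasp point (between the pads) lies 19 mm behind it; z points along the fingers, y is the line along which they close (so a half turn about z gives the same grasp; the last joint's range is limited). The gripper opens to 85 mm and grips with 20 to 120 N. Pads are 22 mm wide; open, the fingers measure 114 mm over their backs; the gripper's body (76 mm by 85 mm) begins 54 mm behind the grasp point. The pads swing forward as they close: fully open they stand 13 mm farther back than shut.
Start: joints at [1.291, 0.264, 1.604, -0, 1.274, -0.037], TCP at [0.162, 0.655, 0.231] pointing down, gripper open.
Joint ranges: [-2.63, 2.63], [-0.94, 2.18], [0.31, 2.57], [-1.31, 4.45], [0, 2.66], [-2.55, 2.55]. Speed limits (rad/s): [2.57, 2.57, 3.14, 3.14, 3.14, 3.14].

## Interface

Orientations are given as a rotation vector (axis times angle).
In Python, from workcell import read_state, read_camera, calibration, finish_job gives the robot as it stands.
- The arm moves only by the tool step_arm, never from a script. Its argument "commands" is a list of rows, each an object of numbers: "fingers": the gripper's target within -1 to 1 (shut at 1, half-way at 0, fully open at -1); "dx", "dy", "dz": the shift along the tool's x, y, z in m; "roll": the turn about the tool's z in degrees. In form: [{"fingers": .., "dx": .., "dy": .., "dz": .., "roll": ..}, ...]. A call has 1 to 8 rows; each row is the pose to reach, as a shift and turn from the pose commanded when the call began, along the tool's axes at that moment; what a row does not reach only later rows make up. A row lasts 1/8 s, in which the tool goes at most 62.5 mm and 10.7 degrees, less where a joint would pass 70% of its speed; a pose out of reach is approached as far as the arm can. A call with a gripper value outside its range is refused whole. The fingers move at their own pace and stop on an object; "squeeze" is the grip in N (left out, the last holds). Time passes only in rows, so rows that repeat a pose let the fingers close. It gives the time, the measured TCP pose, the force, the opening and the grip force at its end, in the units of the state.
- read_state(): the state, without advancing time (a new reading comes with each control period).
- read_camera(name): name is "side" or "top"; returns (picture, depth): 480x640x3 uint8, blue, green, red; 480x640 float32, m along the optical axis (not along the pixel's ray), 0 where there is no reading.
- calibration(name): a dict with "intrinsics" (3x3 intrinsics, pixels), "k1" (the pictures are not rectified: a ray, as slopes to the right and down, at radius r is drawn at 1 + k1 r^2 times it, then the intrinsics apply), "world_to_cam" (4x4, takes a point from world to camera coordinates). Camera axes: x right, y up, looking along -z (the intrinsics and any distortion apply to the point x, -y, -z); pixel columns grow to the right and rows downward; lengths in m; the calibration is good to about 2 mm. A picture is of the moment at which its call begins. calibration takes no time and is no camera call.
- finish_job(): hands the job in; it is judged then, once.
The state is a dict: "time": time; "q": joint angles; "joint_vel": joint speeds; "joint_torque": joint torques, N m; "tool_pos": TCP position; "tcp_rot": TCP orientation; "wrist_force": force on the tool from outside, world axes, zero at the start; "torque": the same for the moment, N m; "width": opening from 0.0 (shut) to 1.0 (fully open); "grip_force": force on a finger pad.
Only numpy, scipy, OpenCV 4.12 (cv2) and the standard library are available. Lean on these libraries where they do the work, as an engineer would, in place of code of your own. Each camera call takes 0.05 s, during which the arm holds its last target. There are 200 camera calls.

## Working session

There is one attempt and no reset: what is moved stays moved. The work goes in short steps, Python scripts to look and compute and a tool call to move; the robot and the scene stay as the last step left them, time stands still between calls to the robot, and variables do not carry over. Pictures are saved under pics/ and viewed, at most 10 in all, crops included, and the job is handed in when it is done.

Besides the shell and the picture viewer there is one more tool, called after "Call:" in YAML: its name, and indented under it one key for each argument. step_arm: Moves the arm, as the interface text tells. Its arguments: {"type":"object","properties":{"commands":{"type":"array","items":{"type":"object","properties":{"fingers":{"type":"number"},"dx":{"type":"number"},"dy":{"type":"number"},"dz":{"type":"number"},"roll":{"type":"number"}}}},"squeeze":{"type":"number"}},"required":["commands"]}

```bash
mkdir -p pics; cat > h.py <<'E'
import numpy as np, cv2
from workcell import *
def snap(n,f):
    p,d=read_camera(n); cv2.imwrite(f'pics/{f}.png',p); np.save(f'pics/{f}.npy',d); return p,d
def ray(n,u,v):
    c=calibration(n);K=np.array(c["intrinsics"]);T=np.array(c["world_to_cam"])
    x=np.array([(u-K[0,2])/K[0,0],(v-K[1,2])/K[1,1]]);s=x.copy()
    for _ in range(20): s=x/(1+c["k1"]*(s@s))
    r=T[:3,:3].T@np.array([s[0],-s[1],-1]); o=-T[:3,:3].T@T[:3,3]
    return o,r
def atz(n,u,v,z):
    o,r=ray(n,u,v); return o+r*(z-o[2])/r[2]
def atd(n,u,v,d):
    o,r=ray(n,u,v); return o+r*d
def proj(n,P):
    c=calibration(n);K=np.array(c["intrinsics"]);T=np.array(c["world_to_cam"])
    p=T[:3,:3]@np.array(P)+T[:3,3]; s=np.array([p[0],-p[1]])/-p[2]; s=s*(1+c["k1"]*(s@s))
    return K[0,0]*s[0]+K[0,2],K[1,1]*s[1]+K[1,2]
E
python3 - <<'E'
from h import *
for n in("top","side"):
    snap(n,n+"0"); c=calibration(n); print(n,ray(n,320,240))
s=read_state();print(s)
E
```

```text
top (array([0.34554213, 0.05426989, 0.92031888]), array([ 0.20427058, -0.01248661, -0.97889693]))
side (array([ 0.20027342, -0.48260072,  0.81315373]), array([ 0.31740672,  0.56896136, -0.75871712]))
{'time': 0.1, 'q': array([ 1.29107492e+00,  2.64703371e-01,  1.60525373e+00, -1.48736518e-06,
        1.27368930e+00, -3.68552484e-02]), 'joint_vel': array([-0.00021242, -0.00100613, -0.00459532, -0.00066918,  0.00015905,
       -0.00036205]), 'joint_torque': array([-1.21491860e-05, -5.16703963e+01, -3.68589807e+01, -3.39767519e-05,
        6.18925624e-03, -3.18510240e-05]), 'tool_pos': array([0.1621173 , 0.65455853, 0.2300605 ]), 'tcp_rot': array([-0.38051646, -3.11813668,  0.00318571]), 'wrist_force': array([0.00380165, 0.28391209, 0.08343043]), 'torque': array([ 0.0011674 ,  0.00614221, -0.02977945]), 'grip_force': 0.0, 'width': 1.0012906904891792}
```

View pics/top0.png

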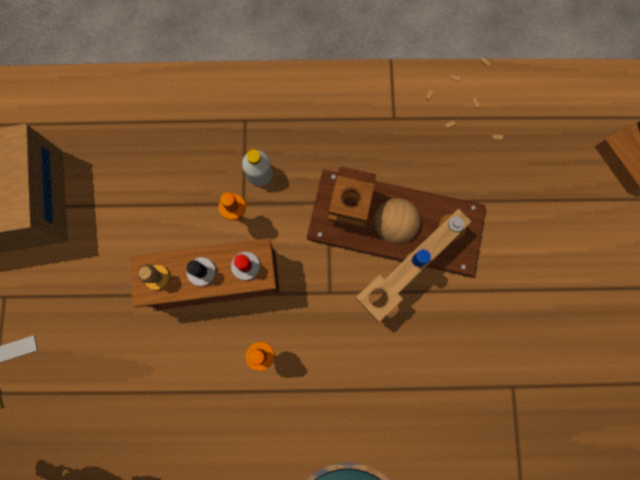

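View pics/side0.png

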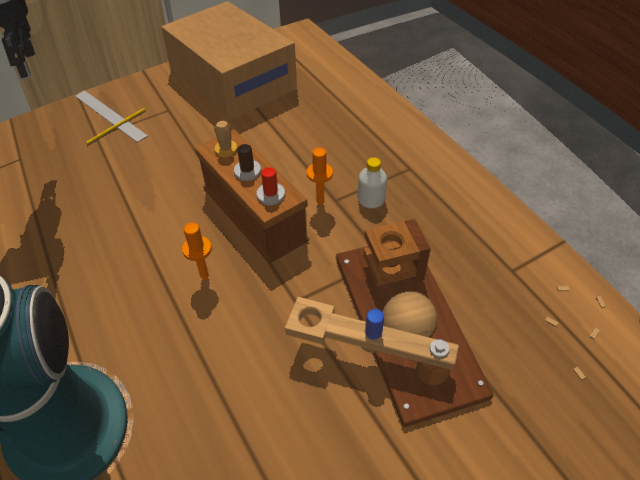

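Top view: fork hole ~(351,198), handle ~(422,257), pivot ~(457,224), bar hole ~(379,297), red knob ~(242,263), black and awl at left in the stand; orange decoys at (231,205) and (260,356). An enlarged crop comes next.

```bash
python3 - <<'E'
from h import *
p=cv2.imread('pics/top0.png'); d=np.load('pics/top0.npy')
a=cv2.resize(p[165:320,325:480],None,fx=5,fy=5,interpolation=cv2.INTER_CUBIC)[:600,:]
b=cv2.resize(p[230:310,125:285],None,fx=5,fy=5,interpolation=cv2.INTER_CUBIC)
s=cv2.imread('pics/side0.png')
cv2.imwrite('pics/c1.png',cv2.resize(p[165:285,325:480],None,fx=5,fy=5,interpolation=cv2.INTER_CUBIC))
c=cv2.resize(s[110:270,190:350],None,fx=3.7,fy=3.7,interpolation=cv2.INTER_CUBIC)
# colours: red & blue knobs by mask, depth
hsv=cv2.cvtColor(p,cv2.COLOR_BGR2HSV)
for n,img,dep in(("top",p,d),("side",s,np.load('pics/side0.npy'))):
    hs=cv2.cvtColor(img,cv2.COLOR_BGR2HSV)
    for col,lo,hi in(("red",(0,200,90),(3,255,255)),("red2",(172,200,90),(180,255,255)),("blue",(110,150,90),(128,255,255)),("yellow",(24,180,120),(32,255,255))):
        m=cv2.inRange(hs,lo,hi); k,l,st,ce=cv2.connectedComponentsWithStats(m)
        for i in range(1,k):
            if st[i,4]>40:
                v,u=np.nonzero(l==i); P=np.array([atd(n,x,y,dep[y,x]) for x,y in zip(u,v)])
                t=P[:,2]>np.percentile(P[:,2],90)-.004
                print(n,col,st[i],ce[i].round(1),"top pts mean",P[t].mean(0).round(4),P[:,2].min().round(3),P[:,2].max().round(3))
for nm,u,v,z in(("fork",351,198,.106),("pivot",457,224,.09),("barhole",379,297,.082)):
    print(nm,atz("top",u,v,z).round(4))
for nm,u,v,z in(("fork",392,241,.106),("barhole",311,317,.082),("pivot",440,349,.09)):
    print("side",nm,atz("side",u,v,z).round(4))
E
```

```text
top red [235 255  14  14 150] [241.2 261.6] top pts mean [0.4654 0.172  0.1838] 0.164 0.92
side red [262 168  13  12 100] [268.2 172.4] top pts mean [0.4704 0.1747 0.1698] 0.163 0.172
side blue [367 309  17  14 182] [374.9 315.8] top pts mean [ 0.4814 -0.1346  0.131 ] 0.128 0.134
side yellow [ 87 109  57  35  81] [113.1 126.6] top pts mean [0.2961 0.6825 0.0092] 0.005 0.016
side yellow [367 158  13   9  89] [373.2 162.1] top pts mean [0.6815 0.1672 0.1011] 0.099 0.104
fork [ 0.5932 -0.0139  0.106 ]
pivot [ 0.5459 -0.2099  0.09  ]
barhole [ 0.4141 -0.0614  0.082 ]
side fork [ 0.5966 -0.0149  0.106 ]
side barhole [ 0.4164 -0.0615  0.082 ]
side pivot [ 0.548  -0.2113  0.09  ]
```

View pics/c1.png

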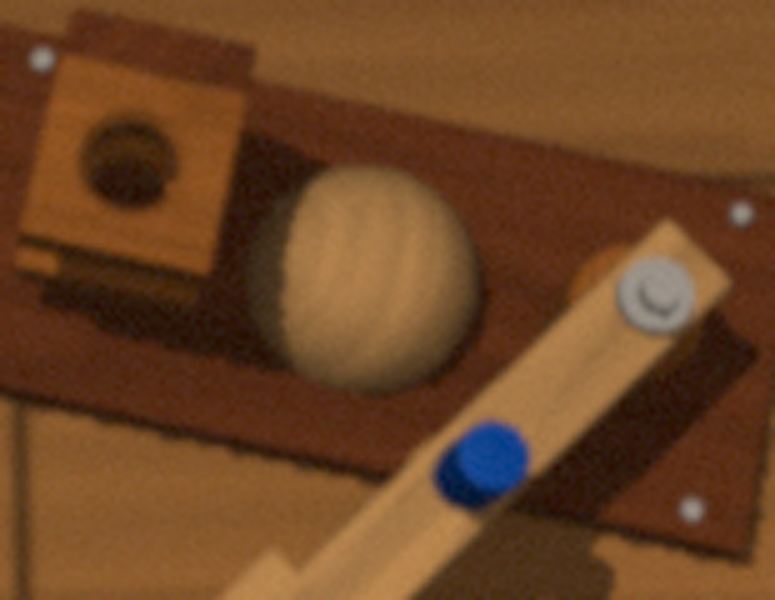

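Crop: fork hole centre (350.7,197.3), handle top (423.6,256), pivot (456.1,223.7). The bar is about 55° open, and the lengths agree with the 200 mm given. Next I work out the moves.

```bash
cat >> h.py <<'E'
from scipy.spatial.transform import Rotation as R
def go(targets,base=None):
    """targets: (x,y,z,world yaw deg of tool y axis or None)"""
    s=read_state(); M=R.from_rotvec(s['tcp_rot']).as_matrix()
    yaw=np.degrees(np.arctan2(M[1,1],M[0,1])); print('t',round(s['time'],2),'pos',s['tool_pos'].round(4),'tooly yaw',yaw.round(1),'q',s['q'].round(2),'tilt',M[:,2].round(3))
    for x,y,z,w in targets:
        d=M.T@(np.array([x,y,z])-s['tool_pos'])
        r=0 if w is None else (-(w-yaw)+90)%180-90
        print('d(mm)',(d*1000).round(1),'roll',round(r,1))
E
python3 - <<'E'
from h import *
for u,v in((241.5,261.5),(242,262.5)): print(atz("top",u,v,.168).round(4))
for u,v in((269,171),(270,172)): print(atz("side",u,v,.168).round(4))
print("black",atz("top",195,268.5,.168),"handle",atz("top",423.6,256,.13),"fork",atz("top",350.7,197.3,.106),"piv",atz("top",456.1,223.7,.09))
go([(.45,.2,.23,41.6),(.4806,-.1357,.2,41.6),(.4806,-.1357,.1,41.6)])
p=cv2.imread('pics/top0.png')
a=cv2.resize(p[235:305,130:290],None,fx=5,fy=5,interpolation=cv2.INTER_CUBIC); cv2.imwrite('pics/c2.png',a)
E
```

```text
[0.4681 0.1741 0.168 ]
[0.4664 0.1732 0.168 ]
[0.4734 0.1781 0.168 ]
[0.4737 0.175  0.168 ]
black [0.45736311 0.25015023 0.168     ] handle [ 0.47995666 -0.13487901  0.13      ] fork [ 0.59451153 -0.0133742   0.106     ] piv [ 0.54651093 -0.2083068   0.09      ]
t 0.1 pos [0.1621 0.6546 0.2301] tooly yaw 76.1 q [ 1.29  0.26  1.61 -0.    1.27 -0.04] tilt [-0.001 -0.002 -1.   ]
d(mm) [-388.7 -372.     0.8] roll 34.5
d(mm) [-499.2 -690.4   31.4] roll 34.5
d(mm) [-499.2 -690.2  131.4] roll 34.5
```

View pics/c2.png

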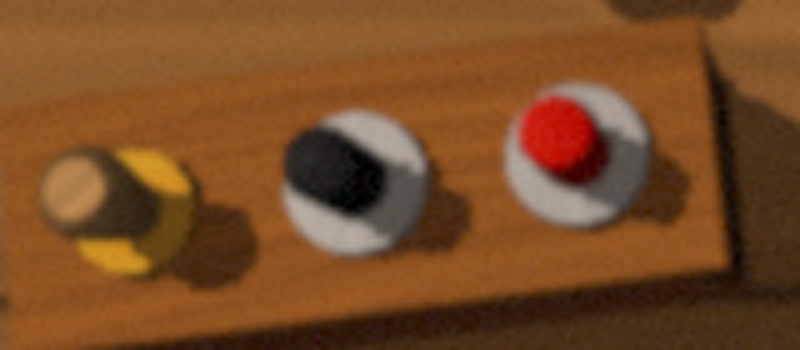

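Crop: red knob top (241,261.4), collar centre (245.6,266), giving the pin at about (0.470, 0.175) with the stand row along yaw ~98°. I move towards the handle first.

Call:
step_arm:
  commands:
    - {"fingers": -0.3,"dx": -0.39,"dy": -0.37,"dz": 0,"roll": 34}
    - {"fingers": -0.3,"dx": -0.39,"dy": -0.37,"dz": 0,"roll": 34}
    - {"fingers": -0.3,"dx": -0.39,"dy": -0.37,"dz": 0,"roll": 34}
    - {"fingers": -0.3,"dx": -0.39,"dy": -0.37,"dz": 0,"roll": 34}
    - {"fingers": -0.3,"dx": -0.39,"dy": -0.37,"dz": 0,"roll": 34}
    - {"fingers": -0.3,"dx": -0.39,"dy": -0.37,"dz": 0,"roll": 34}
    - {"fingers": -0.3,"dx": -0.39,"dy": -0.37,"dz": 0,"roll": 34}
    - {"fingers": -0.3,"dx": -0.39,"dy": -0.37,"dz": 0,"roll": 34}
  squeeze: 30

```text
time: 1.1
tool_pos: [0.4321, 0.2321, 0.2311]
tcp_rot: [-1.275, -2.871, -0.0]
wrist_force: [1.2, 0.2, 0.0]
width: 0.652
grip_force: 0.0
```

```bash
python3 -c "
from h import *
go([(.4806,-.1350,.19,41.6)])"
```

```text
t 1.1 pos [0.4321 0.2321 0.2311] tooly yaw 42.1 q [ 0.44 -0.09  1.99  0.    1.24 -0.29] tilt [ 0.  0. -1.]
d(mm) [-304.8 -210.1   41. ] roll 0.5
```

Call:
step_arm:
  commands:
    - {"fingers": -0.3,"dx": -0.305,"dy": -0.21,"dz": 0.02,"roll": 0}
    - {"fingers": -0.3,"dx": -0.305,"dy": -0.21,"dz": 0.02,"roll": 0}
    - {"fingers": -0.3,"dx": -0.305,"dy": -0.21,"dz": 0.02,"roll": 0}
    - {"fingers": -0.3,"dx": -0.305,"dy": -0.21,"dz": 0.02,"roll": 0}
    - {"fingers": -0.3,"dx": -0.305,"dy": -0.21,"dz": 0.04,"roll": 0}
    - {"fingers": -0.3,"dx": -0.305,"dy": -0.21,"dz": 0.04,"roll": 0}
    - {"fingers": -0.3,"dx": -0.305,"dy": -0.21,"dz": 0.04,"roll": 0}
    - {"fingers": -0.3,"dx": -0.305,"dy": -0.21,"dz": 0.04,"roll": 0}

```text
time: 2.1
tool_pos: [0.4797, -0.1329, 0.1908]
tcp_rot: [-1.277, -2.869, -0.001]
wrist_force: [-0.6, 0.4, -0.7]
width: 0.651
grip_force: 0.0
```

```bash
python3 -c "
from h import *
go([(.4806,-.1350,.097,41.6)]); snap('side','s1')"
```

```text
t 2.1 pos [ 0.4797 -0.1329  0.1908] tooly yaw 42.0 q [-0.32 -0.04  2.02  0.    1.17 -1.05] tilt [-0.001  0.001 -1.   ]
d(mm) [-2.2 -0.7 93.8] roll 0.4
```

View pics/s1.png

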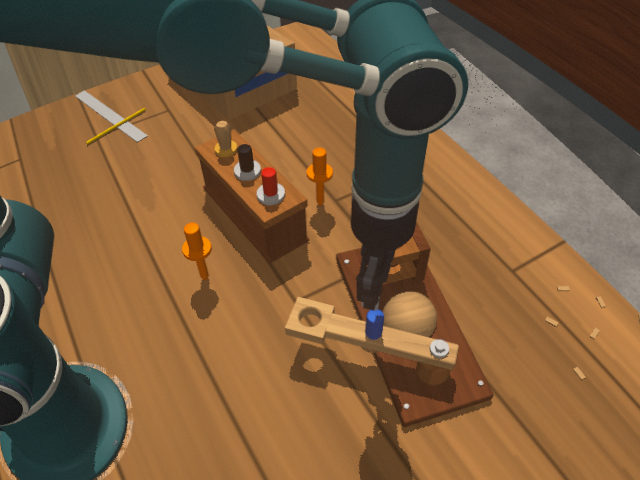

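The fingers (~(370,295)) hover right above the handle (375,320). Descend and close.

Call:
step_arm:
  commands:
    - {"fingers": -0.3,"dx": -0.002,"dy": -0.001,"dz": 0.05,"roll": 0}
    - {"fingers": -0.3,"dx": -0.002,"dy": -0.001,"dz": 0.092,"roll": 0}
    - {"fingers": -0.3,"dx": -0.002,"dy": -0.001,"dz": 0.092,"roll": 0}
    - {"fingers": 1,"dx": -0.002,"dy": -0.001,"dz": 0.092,"roll": 0}
    - {"fingers": 1,"dx": -0.002,"dy": -0.001,"dz": 0.092,"roll": 0}
    - {"fingers": 1,"dx": -0.002,"dy": -0.001,"dz": 0.092,"roll": 0}
    - {"fingers": 1,"dx": -0.002,"dy": -0.001,"dz": 0.092,"roll": 0}
    - {"fingers": 1,"dx": -0.002,"dy": -0.001,"dz": 0.092,"roll": 0}

```text
time: 3.15
tool_pos: [0.4827, -0.1354, 0.1019]
tcp_rot: [1.274, 2.867, 0.002]
wrist_force: [0.1, 4.4, 7.3]
width: 0.292
grip_force: 30.2
```

```bash
python3 -c "
from h import *
# arc waypoints
p=np.array([.5467,-.2095]); T=[]
h=read_state()['tool_pos'][:2]-p; print(np.hypot(*h),np.degrees(np.arctan2(h[1],h[0])))
for a in (122,112,102,92,84,79,76,74.5):
    r=np.radians(a); T.append((p[0]+.1*np.cos(r),p[1]+.1*np.sin(r),.098,a-90))
go(T)"
```

```text
0.09794882256985032 130.80615382943807
t 3.15 pos [ 0.4827 -0.1354  0.1019] tooly yaw 42.1 q [-0.32  0.05  2.1   0.    0.98 -1.06] tilt [ 0.004 -0.    -1.   ]
d(mm) [ 0.5 15.3  3.9] roll 10.1
d(mm) [-4.  32.1  4. ] roll 20.1
d(mm) [-11.4  47.9   4.1] roll 30.1
d(mm) [-21.4  62.2   4.1] roll 40.1
d(mm) [-31.1  72.2   4.2] roll 48.1
d(mm) [-37.8  77.8   4.2] roll 53.1
d(mm) [-42.1  80.8   4.3] roll 56.1
d(mm) [-44.3  82.2   4.3] roll 57.6
```

Call:
step_arm:
  commands:
    - {"fingers": 1,"dx": 0.001,"dy": 0.008,"dz": 0,"roll": 5}
    - {"fingers": 1,"dx": 0.0005,"dy": 0.015,"dz": 0,"roll": 10}
    - {"fingers": 1,"dx": -0.001,"dy": 0.024,"dz": 0,"roll": 15}
    - {"fingers": 1,"dx": -0.004,"dy": 0.032,"dz": 0,"roll": 20}
    - {"fingers": 1,"dx": -0.0075,"dy": 0.04,"dz": 0,"roll": 25}
    - {"fingers": 1,"dx": -0.0115,"dy": 0.048,"dz": 0,"roll": 30}
    - {"fingers": 1,"dx": -0.0215,"dy": 0.062,"dz": 0,"roll": 40}
    - {"fingers": 1,"dx": -0.0215,"dy": 0.062,"dz": 0,"roll": 40}

```text
time: 4.15
tool_pos: [0.5445, -0.1096, 0.1019]
tcp_rot: [2.178, 2.258, 0.006]
wrist_force: [1.6, 3.4, 6.6]
width: 0.295
grip_force: 32.2
```

```bash
python3 -c "
from h import *
p=np.array([.5467,-.2095]); T=[]
h=read_state()['tool_pos'][:2]-p; print(np.hypot(*h),np.degrees(np.arctan2(h[1],h[0])))
for a in (87,82,78,76,74,72):
    r=np.radians(a); T.append((p[0]+.1*np.cos(r),p[1]+.1*np.sin(r),.1,a-90))
go(T)"
```

```text
0.09996683092617824 91.2784591678658
t 4.15 pos [ 0.5445 -0.1096  0.1019] tooly yaw 2.1 q [-0.24  0.15  1.99  0.    0.99 -0.28] tilt [ 0.005 -0.    -1.   ]
d(mm) [-0.3  7.4  1.9] roll 5.1
d(mm) [-1.5 16.1  2. ] roll 10.1
d(mm) [-3.  22.9  2. ] roll 14.1
d(mm) [-3.9 26.3  2. ] roll 16.1
d(mm) [-4.9 29.6  2. ] roll 18.1
d(mm) [-6.  32.9  2.1] roll 20.1
```

Call:
step_arm:
  commands:
    - {"fingers": 1,"dx": -0.0005,"dy": 0.0075,"dz": 0,"roll": 5}
    - {"fingers": 1,"dx": -0.0015,"dy": 0.016,"dz": 0,"roll": 10}
    - {"fingers": 1,"dx": -0.003,"dy": 0.023,"dz": 0,"roll": 14}
    - {"fingers": 1,"dx": -0.004,"dy": 0.026,"dz": 0,"roll": 16}
    - {"fingers": 1,"dx": -0.0045,"dy": 0.028,"dz": 0,"roll": 16}
    - {"fingers": 1,"dx": -0.0045,"dy": 0.028,"dz": 0,"roll": 16}

```text
time: 4.9
tool_pos: [0.5721, -0.112, 0.1019]
tcp_rot: [2.471, 1.936, 0.009]
wrist_force: [3.3, 6.8, 4.7]
width: 0.295
grip_force: 32.1
```

```bash
python3 -c "
from h import *
p=np.array([.5467,-.2095])
s=read_state();h=s['tool_pos'][:2]-p; print(s['tool_pos'],s['wrist_force'],np.hypot(*h),np.degrees(np.arctan2(h[1],h[0])))
"
```

```text
[ 0.57213917 -0.11204628  0.10194869] [3.34308608 6.82392537 4.73590265] 0.10071931212837354 75.37006387415886
```

Call:
step_arm:
  commands:
    - {"fingers": 1,"dx": 0,"dy": 0.002,"dz": 0,"roll": 0}
    - {"fingers": 1,"dx": 0,"dy": 0.004,"dz": 0,"roll": 0}
    - {"fingers": 1,"dx": 0,"dy": 0.004,"dz": 0,"roll": 0}

```text
time: 5.28
tool_pos: [0.5734, -0.1123, 0.1019]
tcp_rot: [-2.472, -1.934, -0.004]
wrist_force: [-4.7, 8.4, 12.5]
width: 0.295
grip_force: 32.6
```

Call:
step_arm:
  commands:
    - {"fingers": 1,"dx": 0,"dy": 0.003,"dz": 0,"roll": 0}
    - {"fingers": 1,"dx": 0,"dy": 0.003,"dz": 0,"roll": 0}

```text
time: 5.52
tool_pos: [0.5734, -0.1122, 0.1018]
tcp_rot: [-2.468, -1.932, 0.003]
wrist_force: [-13.5, 11.0, 19.3]
width: 0.295
grip_force: 33.7
```

At the stop (force rises, no motion). Release and rise.

Call:
step_arm:
  commands:
    - {"fingers": -0.3,"dx": 0,"dy": -0.003,"dz": 0,"roll": 0}
    - {"fingers": -0.3,"dx": 0,"dy": -0.005,"dz": 0,"roll": 0}
    - {"fingers": -0.3,"dx": 0,"dy": -0.005,"dz": 0,"roll": 0}
    - {"fingers": -0.3,"dx": 0,"dy": -0.005,"dz": 0,"roll": 0}
    - {"fingers": -0.3,"dx": 0,"dy": -0.005,"dz": -0.05,"roll": 0}
    - {"fingers": -0.3,"dx": 0,"dy": -0.005,"dz": -0.1,"roll": 0}
    - {"fingers": -0.3,"dx": 0,"dy": -0.005,"dz": -0.13,"roll": 0}
    - {"fingers": -0.3,"dx": 0,"dy": -0.005,"dz": -0.13,"roll": 0}

```text
time: 6.52
tool_pos: [0.5737, -0.1144, 0.2329]
tcp_rot: [2.47, 1.933, 0.007]
wrist_force: [-0.6, 0.2, -0.1]
width: 0.655
grip_force: 0.0
```

```bash
python3 -c "
from h import *
go([(.470,.1755,.225,8),(.470,.1755,.130,8)])"
```

```text
t 6.53 pos [ 0.5737 -0.1144  0.2329] tooly yaw -13.9 q [-0.24  0.09  1.8  -0.    1.24  0.  ] tilt [ 0.007 -0.002 -1.   ]
d(mm) [ 256.4 -170.4    6.7] roll -21.9
d(mm) [ 256.4 -171.   101.7] roll -21.9
```

Call:
step_arm:
  commands:
    - {"fingers": -0.3,"dx": 0.256,"dy": -0.17,"dz": 0,"roll": -22}
    - {"fingers": -0.3,"dx": 0.256,"dy": -0.17,"dz": 0,"roll": -22}
    - {"fingers": -0.3,"dx": 0.256,"dy": -0.17,"dz": 0,"roll": -22}
    - {"fingers": -0.3,"dx": 0.256,"dy": -0.17,"dz": 0,"roll": -22}
    - {"fingers": -0.3,"dx": 0.256,"dy": -0.17,"dz": 0,"roll": -22}
    - {"fingers": -0.3,"dx": 0.256,"dy": -0.17,"dz": 0,"roll": -22}
    - {"fingers": -0.3,"dx": 0.256,"dy": -0.17,"dz": 0,"roll": -22}
    - {"fingers": -0.3,"dx": 0.256,"dy": -0.17,"dz": 0,"roll": -22}

```text
time: 7.52
tool_pos: [0.4681, 0.1744, 0.2285]
tcp_rot: [-2.061, -2.371, 0.002]
wrist_force: [0.3, -0.4, -0.4]
width: 0.65
grip_force: 0.0
```

```bash
python3 -c "
from h import *
go([(.470,.1755,.132,8)]); p,d=snap('side','s2'); snap('top','t2')
cv2.imwrite('pics/s2c.png',cv2.resize(p[60:360,150:500],None,fx=2,fy=2))"
```

```text
t 7.53 pos [0.4681 0.1744 0.2285] tooly yaw 8.0 q [ 0.31 -0.07  1.97 -0.    1.24  0.17] tilt [-0.001 -0.001 -1.   ]
d(mm) [ 0.8  2.1 96.5] roll -0.0
```

View pics/s2c.png

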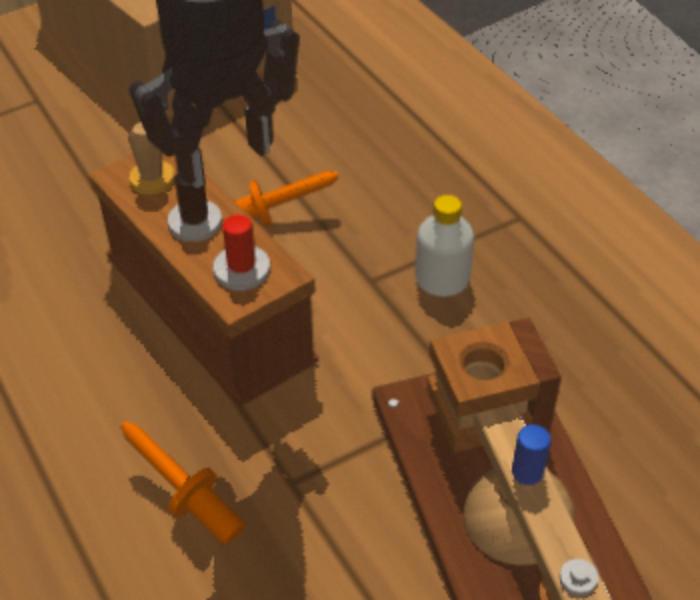

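The crop shows the bar closed in the fork and the red pin still in its place. Both orange decoys have tipped over by themselves, out of the way. The fingers straddle the knob, so I descend and grip.

Call:
step_arm:
  commands:
    - {"fingers": -0.3,"dx": 0.001,"dy": 0.002,"dz": 0.05,"roll": 0}
    - {"fingers": -0.3,"dx": 0.001,"dy": 0.002,"dz": 0.08,"roll": 0}
    - {"fingers": -0.3,"dx": 0.001,"dy": 0.002,"dz": 0.095,"roll": 0}
    - {"fingers": -0.3,"dx": 0.001,"dy": 0.002,"dz": 0.095,"roll": 0}
    - {"fingers": 1,"dx": 0.001,"dy": 0.002,"dz": 0.095,"roll": 0}
    - {"fingers": 1,"dx": 0.001,"dy": 0.002,"dz": 0.095,"roll": 0}
    - {"fingers": 1,"dx": 0.001,"dy": 0.002,"dz": 0.095,"roll": 0}
    - {"fingers": 1,"dx": 0.001,"dy": 0.002,"dz": 0.095,"roll": 0}
  squeeze: 50

```text
time: 8.62
tool_pos: [0.4712, 0.1774, 0.1362]
tcp_rot: [2.058, 2.371, 0.005]
wrist_force: [0.0, -1.3, 5.8]
width: 0.291
grip_force: 49.8
```

Call:
step_arm:
  commands:
    - {"fingers": 1,"dx": 0,"dy": 0,"dz": -0.02,"roll": 0}
    - {"fingers": 1,"dx": 0,"dy": 0,"dz": -0.045,"roll": 0}
    - {"fingers": 1,"dx": 0,"dy": 0,"dz": -0.075,"roll": 0}
    - {"fingers": 1,"dx": 0,"dy": 0,"dz": -0.105,"roll": 0}
    - {"fingers": 1,"dx": 0,"dy": 0,"dz": -0.125,"roll": 0}
    - {"fingers": 1,"dx": 0,"dy": 0,"dz": -0.125,"roll": 0}
    - {"fingers": 1,"dx": 0,"dy": 0,"dz": -0.125,"roll": 0}

```text
time: 9.5
tool_pos: [0.4689, 0.1768, 0.2579]
tcp_rot: [-2.058, -2.372, 0.003]
wrist_force: [-0.4, -0.4, -1.8]
width: 0.294
grip_force: 49.5
```

```bash
python3 -c "
from h import *
print(read_state()['wrist_force'])
go([(.5945,-.014,.26,8)]);p,d=snap('side','s3')
print(proj('side',read_state()['tool_pos']))
cv2.imwrite('pics/s3c.png',cv2.resize(p[60:360,150:500],None,fx=2,fy=2))"
```

```text
[-0.35135481 -0.40178859 -1.80672404]
t 9.5 pos [0.4689 0.1768 0.2579] tooly yaw 8.1 q [ 0.31 -0.08  1.93  0.    1.3   0.17] tilt [-0.002 -0.001 -1.   ]
d(mm) [-206.6   97.5   -2.2] roll 0.1
(np.float64(262.15069869988145), np.float64(130.45911503042097))
```

View pics/s3c.png

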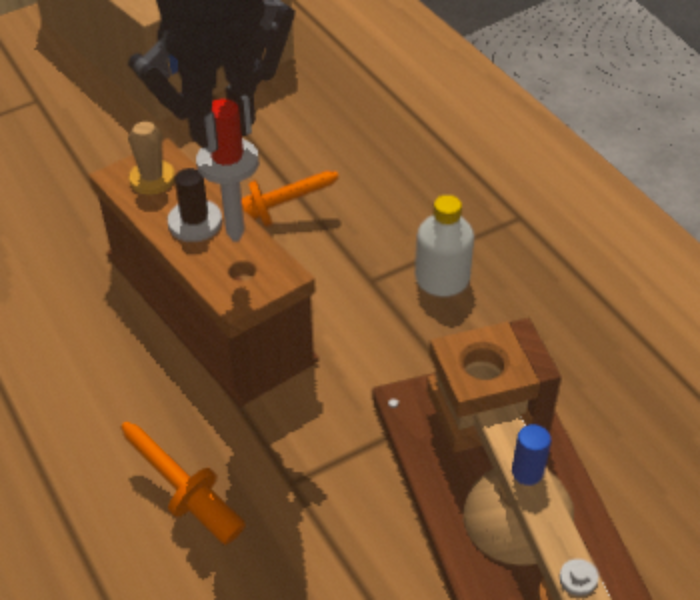

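The pin is in the gripper, upright, with its tip at ~(236,238) in the crop. Carry it over the fork hole.

Call:
step_arm:
  commands:
    - {"fingers": 1,"dx": -0.045,"dy": 0.021,"dz": -0.005,"roll": 0}
    - {"fingers": 1,"dx": -0.09,"dy": 0.042,"dz": -0.005,"roll": 0}
    - {"fingers": 1,"dx": -0.135,"dy": 0.064,"dz": -0.005,"roll": 0}
    - {"fingers": 1,"dx": -0.18,"dy": 0.085,"dz": -0.005,"roll": 0}
    - {"fingers": 1,"dx": -0.207,"dy": 0.0975,"dz": 0,"roll": 0}
    - {"fingers": 1,"dx": -0.207,"dy": 0.0975,"dz": 0,"roll": 0}
    - {"fingers": 1,"dx": -0.207,"dy": 0.0975,"dz": 0,"roll": 0}

```text
time: 10.42
tool_pos: [0.5944, -0.0139, 0.2577]
tcp_rot: [-2.058, -2.37, 0.002]
wrist_force: [-0.1, 0.0, -2.8]
width: 0.29
grip_force: 49.6
```

```bash
python3 -c "
from h import *
go([(.5945,-.014,.26,8)]);p,d=snap('side','s4')
t=read_state()['tool_pos']
for z in (.106,.106+.082): print('pin',z,np.array(proj('side',[t[0],t[1],t[2]-z+0]))) 
print('hole',proj('side',[.5945,-.014,.106]))
cv2.imwrite('pics/s4c.png',cv2.resize(p[140:300,310:470],None,fx=3.75,fy=3.75,interpolation=cv2.INTER_CUBIC))"
```

```text
t 10.43 pos [ 0.5944 -0.0139  0.2577] tooly yaw 8.1 q [-0.07  0.1   1.75  0.    1.3  -0.21] tilt [-0.003  0.001 -1.   ]
d(mm) [-0.1  0.1 -2.3] roll 0.1
pin 0.106 [392.82598616 221.92614801]
pin 0.188 [388.81176167 254.68477575]
hole (np.float64(390.651824293448), np.float64(241.14429782410994))
```

View pics/s4c.png

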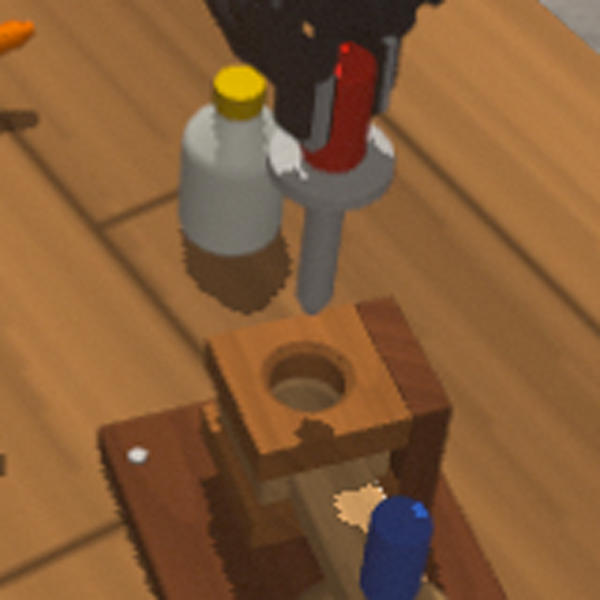

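The tip is at (313,312) and the hole centre at (308,377) in the crop. That is within ~2 mm of being in line and the shaft is vertical, so I insert.

Call:
step_arm:
  commands:
    - {"fingers": 1,"dx": 0,"dy": 0.001,"dz": 0.03,"roll": 0}
    - {"fingers": 1,"dx": 0,"dy": 0.001,"dz": 0.05,"roll": 0}
    - {"fingers": 1,"dx": 0,"dy": 0.001,"dz": 0.065,"roll": 0}
    - {"fingers": 1,"dx": 0,"dy": 0.001,"dz": 0.08,"roll": 0}
    - {"fingers": 1,"dx": 0,"dy": 0.001,"dz": 0.095,"roll": 0}
    - {"fingers": 1,"dx": 0,"dy": 0.001,"dz": 0.11,"roll": 0}
    - {"fingers": 1,"dx": 0,"dy": 0.001,"dz": 0.118,"roll": 0}
    - {"fingers": 1,"dx": 0,"dy": 0.001,"dz": 0.118,"roll": 0}

```text
time: 11.48
tool_pos: [0.5958, -0.0141, 0.1403]
tcp_rot: [-2.058, -2.371, 0.002]
wrist_force: [-0.8, -0.2, -2.0]
width: 0.293
grip_force: 49.6
```

Free so far; another 10 mm or so to go, in small steps.

Call:
step_arm:
  commands:
    - {"fingers": 1,"dx": 0,"dy": 0,"dz": 0.004,"roll": 0}
    - {"fingers": 1,"dx": 0,"dy": 0,"dz": 0.007,"roll": 0}
    - {"fingers": 1,"dx": 0,"dy": 0,"dz": 0.009,"roll": 0}
    - {"fingers": 1,"dx": 0,"dy": 0,"dz": 0.009,"roll": 0}

```text
time: 11.98
tool_pos: [0.5963, -0.0141, 0.1322]
tcp_rot: [-2.059, -2.372, 0.0]
wrist_force: [-0.1, 0.1, -1.8]
width: 0.285
grip_force: 49.6
```

Call:
step_arm:
  commands:
    - {"fingers": 1,"dx": 0,"dy": 0,"dz": 0.002,"roll": 0}
    - {"fingers": 1,"dx": 0,"dy": 0,"dz": 0.004,"roll": 0}
    - {"fingers": 1,"dx": 0,"dy": 0,"dz": 0.004,"roll": 0}

```text
time: 12.35
tool_pos: [0.5967, -0.0142, 0.1302]
tcp_rot: [2.059, 2.372, 0.001]
wrist_force: [-4.6, -0.0, 7.1]
width: 0.288
grip_force: 50.7
```

Collar seated, at the expected height. Release and rise.

Call:
step_arm:
  commands:
    - {"fingers": -0.3,"dx": 0,"dy": 0,"dz": 0,"roll": 0}
    - {"fingers": -0.3,"dx": 0,"dy": 0,"dz": 0,"roll": 0}
    - {"fingers": -0.3,"dx": 0,"dy": 0,"dz": 0,"roll": 0}
    - {"fingers": -0.3,"dx": 0,"dy": 0,"dz": -0.02,"roll": 0}
    - {"fingers": -0.3,"dx": 0,"dy": 0,"dz": -0.06,"roll": 0}
    - {"fingers": -0.3,"dx": 0,"dy": 0,"dz": -0.12,"roll": 0}
    - {"fingers": -0.3,"dx": 0,"dy": 0,"dz": -0.14,"roll": 0}
    - {"fingers": -0.3,"dx": 0,"dy": 0,"dz": -0.14,"roll": 0}

```text
time: 13.35
tool_pos: [0.5979, -0.0142, 0.2717]
tcp_rot: [2.056, 2.369, 0.005]
wrist_force: [0.1, -0.2, -0.4]
width: 0.651
grip_force: 0.0
```

```bash
python3 -c "
from h import *
p,d=snap('side','s5')
cv2.imwrite('pics/s5c.png',cv2.resize(p[60:380,150:500],None,fx=1.8,fy=1.8))"
```

```text
(no output)
```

View pics/s5c.png

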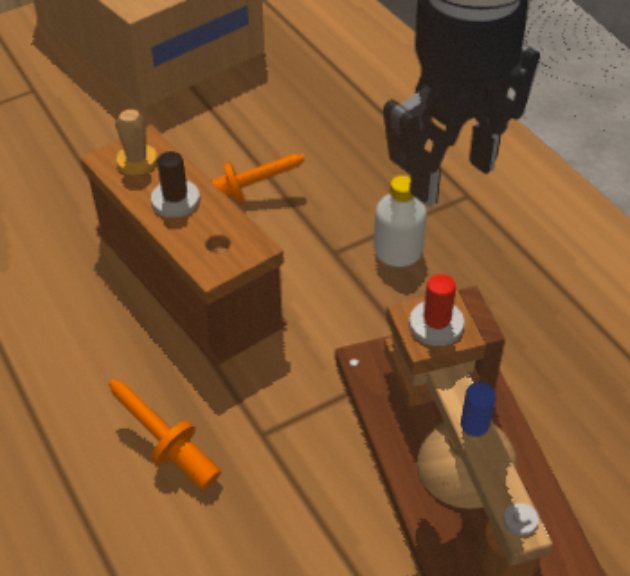

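The pin sits with its collar flat on the fork (438,322 in the crop), the bar is closed, the other tools and the bottle stand where they were, and the gripper is clear.

```bash
python3 -c "
from workcell import *
print(finish_job())"
```

```text
the job is handed in; nothing more can be done
None
```

I swung the bar closed onto its stop in the fork, put the red-knobbed pin down through fork and bar until its collar rested on the fork, let go, and handed the job in at about 13 s; the other two tools and the bottle stayed in place, though both orange look-alike pins tipped over during the run, with no contact from the arm that I could see.

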